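# Hold a brace side bar in the code reader

### The arm

A 6-joint arm with a two-finger parallel gripper is mounted at the origin on a cart in front of the work surface, level with it; the furniture and walls round the work are solid. World frame = base frame: x ahead of the robot, y to its left, z up, the work surface at z = 0. Lengths are in m, angles in degrees, forces in N, time in s.
With the tool pointing down it reaches from about 0.3 to 0.75 m from the base axis. Payload 8.5 kg.
Tool frame: the origin (TCP) lies on the centre line of the jaws, within the pads' length; the fingertips stand 11 mm ahead of it and the grasp point (between the pads) lies 8 mm behind it; z points along the fingers, y is the line along which they close (so a half turn about z gives the same grasp; the last joint's range is limited). The gripper opens to 85 mm and grips with 20 to 120 N. Pads are 22 mm wide; open, the fingers measure 114 mm over their backs; the gripper's body (76 mm by 85 mm) begins 54 mm behind the grasp point. The pads swing forward as they close: fully open they stand 13 mm farther back than shut.
Start: joints at [61.977, 21.807, 74.336, -0, 83.858, -12.336], TCP at [0.149, 0.529, 0.242] pointing down, gripper open.
Joint ranges: [-178.18, 178.18], [-50.72, 133.34], [12.68, 142.11], [-81.47, 261.47], [9.98, 163.14], [-165.26, 165.26]. Speed limits (degrees/s): [136.94, 136.94, 180, 180, 180, 180].

### API

Orientations are given as a 3x3 rotation matrix whose columns are the frame's x, y, z axes.
In Python, from rig import env, imaging, observe gives the robot as it stands (env), with the cameras (imaging) and the readings as plain functions.
- The arm moves only by the shell command python3 nudge.py 'ROWS' [FORCE]. ROWS is a JSON list of rows, 1 to 10 of them, each of 5 numbers: dx, dy, dz in m, then a turn about the tool's z in degrees, then the finger opening in m; each row shifts and turns the commanded pose from where the row before left it, along the tool's axes as they then stand; what a row does not reach is not made up. A row lasts 1/10 s, in which the tool goes at most 0.05 m and 8.59 degrees, less where a joint would pass 70% of its speed; a pose out of reach is approached as far as the arm can. The fingers move at their own pace and stop on an object; FORCE is the grip in N (left out, the last holds). Time passes only in rows, so rows that do not move let the fingers close. It prints the time, the measured TCP pose, the force, the opening and the grip force at its end.
- observe(): the state, without advancing time (a new reading comes with each control period).
- imaging.get_image(name): name is "scene" or "top" or "wrist"; returns a dict with "pixels" (480x640x3 uint8, red, green, blue), "K" (3x3 intrinsics, pixels), "distortion" ([k1, k2, p1, p2, k3] as OpenCV has them; the pictures are not rectified), "extrinsics" (4x4, takes a point from world to camera coordinates). Camera axes: x right, y down, z forward; pixel columns grow to the right and rows downward; lengths in m; the calibration is good to about 2 mm. A picture is of the moment at which its call begins. There is no depth.
- env.close_job(): hands the job in; it is judged then, once.
The state is a dict: "time_s": time; "q": joint angles; "qvel": joint speeds; "joint_efforts": joint torques, N m; "position": TCP position; "tool_rot": TCP orientation; "ft_force": force on the tool from outside, world axes, zero at the start; "wrist_torque": the same for the moment, N m; "grip_width": finger opening in m; "gripper_force": force on a finger pad.
Only numpy, scipy, OpenCV 4.12 (cv2) and the standard library are available. Lean on these libraries where they do the work, as an engineer would, in place of code of your own. Each camera call takes 0.05 s, during which the arm holds its last target. There are 200 camera calls.

### The job

Press the black cover of the part-code reader down until it is fully home on its housing. Then take the blue side bar out of the wooden stand and lower it upright through the slot in the cover until its yellow line is level with the cover's top. Finish while still holding it there, steady and hanging from the gripper without forcing it against the slot, and leave the other bars and things where they are.

Things in the scene. Friction and masses are not known exactly. Their poses are not given: they have to be found in the camera images.
- blue_bar: blue side bar of a leg brace, the one to use: 150 mm long (its z axis), 24 mm wide (its y axis), 8 mm thick (its x axis), rivet holes and a 4 mm high yellow line all round it, centred 50 mm from the lower end; origin at the centre of the lower end face, z up along the bar; about 0.12 kg, loose, standing upright in one of the stand's pockets (which one varies)
- bar_tip (a point): centre of the lower end face of the blue bar; axes as the blue bar's
- bar_line (a point): centre of the blue bar at the height of its yellow line, 50 mm above its lower end; axes as the blue bar's
- steel_bar: bare silver side bar, to be left alone: 150 mm long (its z axis), 24 mm wide (its y axis), 8 mm thick (its x axis), rivet holes and a 4 mm high yellow line all round it, centred 50 mm from the lower end; origin at the centre of the lower end face, z up along the bar; about 0.12 kg, loose, standing upright in one of the stand's pockets (which one varies)
- black_bar: dark grey side bar, to be left alone: 150 mm long (its z axis), 24 mm wide (its y axis), 8 mm thick (its x axis), rivet holes and a 4 mm high yellow line all round it, centred 50 mm from the lower end; origin at the centre of the lower end face, z up along the bar; about 0.12 kg, loose, standing upright in one of the stand's pockets (which one varies)
- stand: light wooden block fixed to the bench, 50 (x) x 170 (y) x 40 (z) mm, origin at the centre of its underside; three pockets in a row along y at y = -55, 0 and +55 mm, each 10 (x) x 26 (y) mm, 35 mm deep (bottom 5 mm above the bench). Bars stand with their wide faces toward the stand's +-x: their tops 155 mm above the bench; grip one across its 8 mm and pull straight up
- reader: grey part-code reader box fixed to the bench, 130 (x) x 105 (y) mm, walls 85 mm high, origin at the centre of its underside, hollow, inner floor with a round glass window 10 mm above the bench. An orange band round the top of its walls shows while the cover is not home
- reader_cover (a joint): height in m of the reader's cover above its home position: 0 is fully home (cover top then 95 mm above the bench), up to 0.014. It starts 8 to 13 mm up, stays where it is left, moves straight down when pressed with about 6 N anywhere on top, and meets a hard stop at home; a push of 12 to 20 N is sure to seat it
- slot (a point): centre of the slot, level with the cover's top face, riding with it. Cover black, 140 (x) x 115 (y) x 10 mm, white frame round the slot. Slot 10 mm wide (x), 26 mm long (y), straight down, so 2 mm larger than the bar each way; a grey lead-in slope 4 mm deep widens its mouth by 3 mm a side. x across the slot, y along it, z up; 85 mm down to the inner floor when home
- press_pad (a point): centre of the top of a round rubber pad of 32 mm diameter, 2 mm proud of the cover, 45 mm from the slot toward the reader's -x; a good place to press (a second one lies as far on the +x side)
- thread_spool: spool of black thread, 42 mm diameter, 50 mm high, standing; origin at the centre of its underside; to be left alone
- screw_jar: glass jar with red lid, 66x62x83 mm; origin under its centre; to be left alone
- tube_clamp: white tube clamp, 42x52x34 mm; origin under its centre; to be left alone

How it is judged (in metres and radians):
On the way, in this order (a step that is already met when the one before it is completed fails the run):
1. the cover is fully home, the bar not yet in the slot (value of joint reader_cover below 0.0015 m), for 0.2 s.
2. the blue bar's lower end has passed through the slot (z of bar_tip in the frame of slot below -0.02 m and horizontal distance between bar_tip and slot below 0.008 m), for 0.1 s.
At the end, for the whole second after the job is handed in: The cover is home (within 1.5 mm); the gripper still holds the blue bar upright (within 0.1 rad) in the slot, its yellow line within 10 mm of the level of the cover's top and within 5 mm of the slot's centre, at rest, pushed against the reader with less than 10 N (value of joint reader_cover below 0.0015 m and z of bar_line in the frame of slot between -0.01 and 0.01 m and horizontal distance between bar_line and slot below 0.005 m and angle between the z axis of blue_bar and the z axis of reader, either way round below 0.1 rad and contact force between the fingers and blue_bar above 1 N and contact force between blue_bar and reader below 10 N and linear speed of blue_bar below 0.02 m/s); the arm keeps its last pose, push and grip.
It fails at once if another bar or a bystander is moved by more than 30 mm (distance of any of steel_bar, black_bar, thread_spool, screw_jar, tube_clamp from where it was at the start of the episode above 0.03 m).
It also fails if it takes over 61 s, if anything falls off the work surface, if the arm or the gripper's body presses on something with over 40 N, if the wrist force passes 120 N, or if a joint passes its speed limit or range.

## Working session

There is one attempt and no reset: what is moved stays moved. The work goes in short steps, Python scripts to look and compute and a shell command to move; the robot and the scene stay as the last step left them, time stands still between calls to the robot, and variables do not carry over. Pictures are saved under pics/ and viewed, at most 10 in all, crops included, and the job is handed in when it is done.

```bash
ls; mkdir -p pics; python3 - <<'E'
from rig import env, imaging, observe
import cv2,pickle
d={}
for n in("scene","top","wrist"):
    d[n]=imaging.get_image(n); cv2.imwrite(f"pics/{n}0.png",d[n]["pixels"][:,:,::-1])
    print(n,d[n]["K"],d[n]["distortion"],d[n]["extrinsics"])
pickle.dump(d,open("im0.pkl","wb"))
o=observe(); print(o)
E
```

```text
nudge.py
pics
rig.py
scene [[482.06049675   0.         316.1929243 ]
 [  0.         482.06049675 234.66476517]
 [  0.           0.           1.        ]] [-0.06776416  0.          0.          0.          0.        ] [[ 7.46665057e-01 -6.65199675e-01  8.27694586e-04 -4.09327615e-01]
 [-3.81877750e-01 -4.29663538e-01 -8.18265622e-01  3.12660937e-01]
 [ 5.44665656e-01  6.10654269e-01 -5.74839705e-01  6.24869150e-01]
 [ 0.00000000e+00  0.00000000e+00  0.00000000e+00  1.00000000e+00]]
top [[545.48327982   0.         320.52958345]
 [  0.         545.48327982 234.60466608]
 [  0.           0.           1.        ]] [0.00274088 0.         0.         0.         0.        ] [[ 0.00571729 -0.99993817 -0.00953819  0.01373538]
 [-0.99347931 -0.0045937  -0.11391999  0.56930622]
 [ 0.11386913  0.01012731 -0.99344414  0.98961533]
 [ 0.          0.          0.          1.        ]]
wrist [[414.20036913   0.         319.6564109 ]
 [  0.         414.20036913 235.33691977]
 [  0.           0.           1.        ]] [-0.08278234  0.          0.          0.          0.        ] [[ 2.69691334e-01  9.629465
[... 347 characters left out ...]
8.38555614e+01, -1.23366670e+01]), 'qvel': array([-0.02991667, -0.22040938, -0.12482651,  0.02965924,  0.07672768,
        0.05293382]), 'joint_efforts': array([ 2.35236759e-03, -4.48626173e+01, -2.31346482e+01, -7.58951455e-05,
        3.79278543e-03,  4.39483841e-06]), 'position': array([0.14862728, 0.5293406 , 0.24185487]), 'tool_rot': array([[-9.62750280e-01,  2.70391613e-01, -5.22751147e-04],
       [ 2.70392001e-01,  9.62749865e-01, -9.28816205e-04],
       [ 2.52134485e-04, -1.03556579e-03, -9.99999432e-01]]), 'ft_force': array([0.08592634, 0.31066386, 0.1089269 ]), 'wrist_torque': array([-0.01173405,  0.00743343,  0.01792314]), 'gripper_force': 0.0, 'grip_width': 0.08540628956346795}
```

View pics/top0.png

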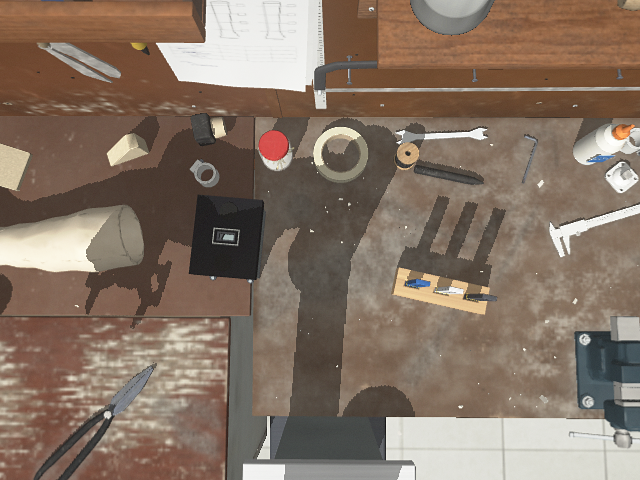

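View pics/scene0.png

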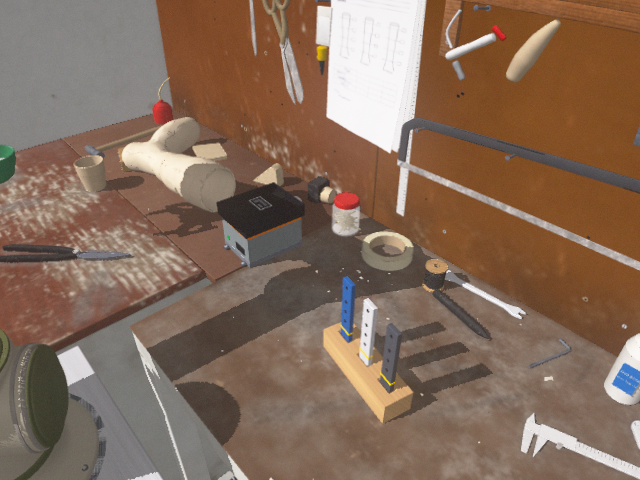

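The top view shows the reader at about (226,237) with its white slot frame, and the stand at (445,290) with blue, steel and black bars from left to right. The scene view shows the same order, with the blue bar's top at (348,280) and the orange band visible.

```bash
python3 - <<'E'
import cv2,pickle,numpy as np
d=pickle.load(open("im0.pkl","rb"))
t=d["top"]["pixels"][:,:,::-1]; s=d["scene"]["pixels"][:,:,::-1]
a=cv2.resize(t[188:288,180:280],(400,300) if 0 else (300,300),interpolation=2)
b=cv2.resize(t[255:325,385:505],(514,300),interpolation=2)[:,:480]
c=cv2.resize(s[170:270,205:315],(330,300),interpolation=2)
e=cv2.resize(s[265:415,310:430],(240,300),interpolation=2)
out=np.full((600,790,3),0,np.uint8); out[:300,:300]=a; out[:300,305:785]=b; out[300:,:330]=c; out[300:,340:580]=e
w=d["wrist"]["pixels"][:,:,::-1]; out[300:450,585:785]=cv2.resize(w,(200,150))
cv2.imwrite("pics/crop0.png",out)
E
```

```text
(no output)
```

View pics/crop0.png

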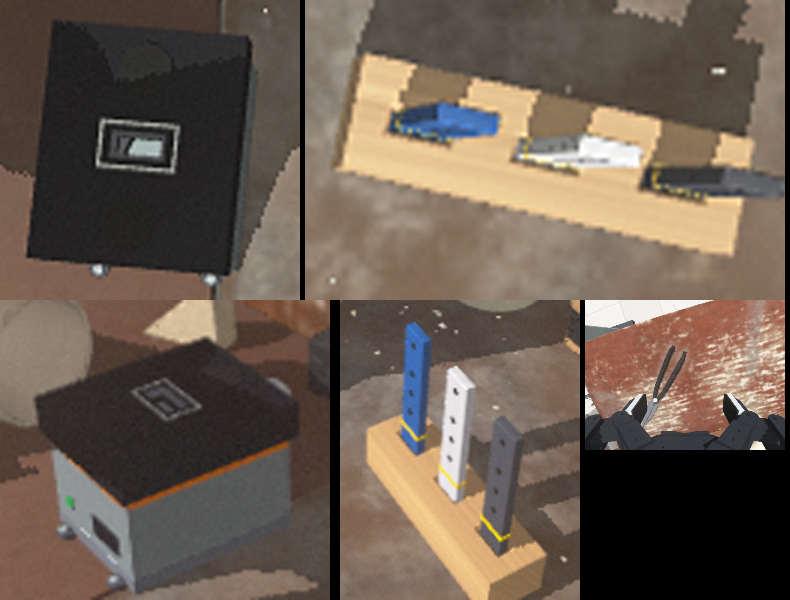

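```bash
cat > h.py <<'E'
import cv2,numpy as np
def und(im,p): return cv2.undistortPoints(np.float64(p).reshape(-1,1,2),im["K"],im["distortion"]).reshape(-1,2)
def plane(im,p,z):
    R,t=im["extrinsics"][:3,:3],im["extrinsics"][:3,3]; c=-R.T@t
    r=np.c_[und(im,p),np.ones(len(np.reshape(p,(-1,2))))]@R
    return c+r*((z-c[2])/r[:,2])[:,None]
def tri(a,pa,b,pb):
    X=cv2.triangulatePoints(a["extrinsics"][:3],b["extrinsics"][:3],und(a,pa).T,und(b,pb).T); return (X[:3]/X[3]).T
def proj(im,X):
    R,t=im["extrinsics"][:3,:3],im["extrinsics"][:3,3]
    return cv2.projectPoints(np.float64(X).reshape(-1,1,3),cv2.Rodrigues(R)[0],t,im["K"],im["distortion"])[0].reshape(-1,2)
def contours(m): return sorted(cv2.findContours(m.astype(np.uint8),cv2.RETR_EXTERNAL,cv2.CHAIN_APPROX_NONE)[0],key=cv2.contourArea)[::-1]
def quad(c):
    h=cv2.convexHull(c)
    for e in np.arange(.5,12,.25):
        q=cv2.approxPolyDP(h,e,True)
        if len(q)<=4: return q.reshape(-1,2)
E
python3 - <<'E'
import pickle; from h import *
d=pickle.load(open("im0.pkl","rb")); T,S=d["top"],d["scene"]
def win(im,u0,v0,u1,v1):
    m=np.zeros((480,640),bool); m[v0:v1,u0:u1]=1; return m
g=T["pixels"].min(2)>75; qt=quad(contours(g&win(T,205,220,248,250))[0])
g=S["pixels"].min(2)>75; qs=quad(contours(g&win(S,245,190,275,215))[0])
print("frame",qt.tolist(),qs.tolist())
bl=lambda im:(lambda p:(p[:,:,2]>p[:,:,0]+50)&(p[:,:,2]>70))(im["pixels"].astype(int))
bt=contours(bl(T)&win(T,395,270,440,300))[0]; bs=contours(bl(S)&win(S,330,270,365,350))[0]
print("blue",quad(bt).tolist(),quad(bs).tolist(), bs[:,0][bs[:,0,1].argmin()])
wood=(lambda p:(p[:,:,0]>p[:,:,2]+60)&(p[:,:,0]>150))(T["pixels"].astype(int))&win(T,385,255,505,325)
wc=quad(cv2.morphologyEx(wood.astype(np.uint8),3,np.ones((5,5))) .astype(bool).nonzero()[0].reshape(-1,1) if 0 else contours(cv2.morphologyEx(wood.astype(np.uint8),3,np.ones((9,9))))[0])
print("stand",wc.tolist(),plane(T,wc,.04))
blk=(T["pixels"].max(2)<60)&win(T,180,185,275,285)
bc=quad(contours(cv2.morphologyEx(blk.astype(np.uint8),3,np.ones((3,3))))[0]); print("cover",bc.tolist(),plane(T,bc,.105))
print(plane(T,qt,.105))
print("slot tri",tri(T,qt.mean(0),S,qs.mean(0)))
E
```

```text
frame [[239, 230], [237, 245], [212, 243], [214, 227]] [[249, 200], [254, 198], [264, 208], [259, 209]]
blue [[408, 284], [416, 279], [429, 282], [417, 287]] [[346, 276], [354, 284], [349, 332], [341, 321]] [346 276]
stand [[398, 269], [488, 287], [484, 314], [392, 294]] [[ 0.50518887 -0.12664705  0.04      ]
 [ 0.47306915 -0.29113007  0.04      ]
 [ 0.42398963 -0.28241939  0.04      ]
 [ 0.45928636 -0.11517146  0.04      ]]
cover [[262, 200], [256, 278], [189, 273], [197, 195]] [[0.62157739 0.11900618 0.105     ]
 [0.48500315 0.12692337 0.105     ]
 [0.49301471 0.24312726 0.105     ]
 [0.63002672 0.23358367 0.105     ]]
[[0.56835649 0.15821703 0.105     ]
 [0.54206167 0.16110121 0.105     ]
 [0.54534867 0.20475192 0.105     ]
 [0.57343525 0.20205142 0.105     ]]
slot tri [[0.5542414  0.18375077 0.10411017]]
```

```bash
python3 nudge.py '[[0,0,0,7.85,0],[0,0,0,7.85,0],[0,0,0,7.85,0],[0,0,0,7.85,0],[0,0,0,7.85,0],[0,0,0,7.85,0],[0,0,0,7.85,0],[0,0,0,7.85,0],[0,0,0,7.85,0],[0,0,0,7.65,0]]' 40
cat >> h.py <<'E'
def go(xyz,az=None):
    from rig import env, imaging, observe
    o=observe(); R=o["tool_rot"]; d=np.array(xyz)-o["position"]
    a=np.degrees(np.arctan2(R[1,1],R[0,1]))
    print("t",o["time_s"],"pos",o["position"].round(4),"az_y",a.round(2),"zdir",R[:,2].round(4),"tool delta",(R.T@d).round(4),"turn",None if az is None else round(a-az,2))
E
python3 -c "
from h import *; go((.5124,.184,.2),-3.9)"
```

```text
time_s: 1.15
position: [0.1487, 0.5294, 0.2421]
tool_rot: [[0.075, 0.997, -0.0], [0.997, -0.075, -0.001], [-0.001, -0.0, -1.0]]
ft_force: [0.1, -0.2, 0.5]
grip_width: 0.0002
gripper_force: 0.0
t 1.15 pos [0.1487 0.5294 0.2421] az_y -4.31 zdir [-2.e-04 -6.e-04 -1.e+00] tool delta [-0.3171  0.3887  0.0422] turn -0.41
```

```bash
python3 nudge.py '[[-0.03,0.037,0,0,0],[-0.03,0.037,0,0,0],[-0.03,0.037,0,0,0],[-0.03,0.037,0,0,0],[-0.03,0.037,0,0,0],[-0.03,0.037,0,0,0],[-0.03,0.037,0,0,0],[-0.03,0.037,0,0,0],[-0.03,0.037,0,0,0],[-0.03,0.037,0,0,0]]'
python3 - <<'E'
from h import *; from rig import env, imaging, observe
import pickle
go((.5124,.184,.2),-3.9)
w=imaging.get_image("wrist"); pickle.dump(w,open("w1.pkl","wb")); cv2.imwrite("pics/w1.png",w["pixels"][:,:,::-1])
E=w["extrinsics"]; print("cam",-E[:3,:3].T@E[:3,3],E[2,:3]); print("slot pred",proj(w,[[.5573,.1815,.105],[.5124,.184,.105]]))
E
```

```text
time_s: 2.15
position: [0.4981, 0.2028, 0.2422]
tool_rot: [[0.07, 0.998, -0.0], [0.998, -0.07, 0.0], [0.0, -0.0, -1.0]]
ft_force: [-0.3, 1.5, 0.6]
grip_width: -0.0003
gripper_force: 0.0
t 2.15 pos [0.4981 0.2028 0.2422] az_y -4.0 zdir [-3.e-04  0.e+00 -1.e+00] tool delta [-0.0178  0.0156  0.0422] turn -0.1
cam [0.50297243 0.27183065 0.3734818 ] [-0.01745996 -0.26991118 -0.96272691]
slot pred [[407.61029528 250.71723876]
 [341.86911167 251.64338109]]
```

View pics/w1.png

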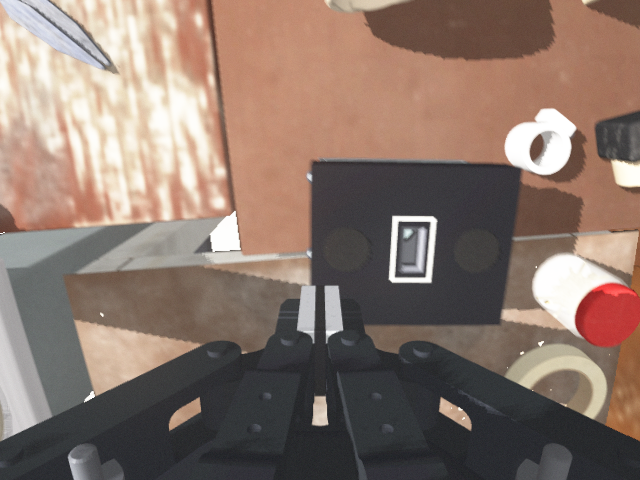

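The wrist view shows the whole cover, with the slot frame at about (412,249) and the pads at (346,249) and (477,251). The cover is clear of the fingers. I'll measure it precisely now.

```bash
cat >> h.py <<'E'
def frame(im,win,thr=110):
    u0,v0,u1,v1=win; m=np.zeros((480,640),bool); m[v0:v1,u0:u1]=1
    c=contours((im["pixels"].min(2)>thr)&m)[0]; r=cv2.minAreaRect(c.astype(np.float32))
    return np.array(r[0]),quad(c)
E
python3 - <<'E'
import pickle; from h import *
d=pickle.load(open("im0.pkl","rb")); T=d["top"]; w=pickle.load(open("w1.pkl","rb"))
cw,qw=frame(w,(375,200,450,295)); ct,qt=frame(T,(205,220,248,250),75)
print(cw,qw.tolist(),ct,qt.mean(0)); print("tri",tri(T,qt.mean(0),w,qw.mean(0)),tri(T,ct,w,cw))
for z in(.103,.107): P=plane(w,qw,z); print(z,P.mean(0),"\n",P[:,:2]-P[:,:2].mean(0))
P=plane(w,qw,.105); 
black=(w["pixels"].max(2)<55); black[290:]=0
print("pads guess",plane(w,[[346,249],[477,251]],.107))
E
```

```text
[412.52996826 249.00180054] [[393, 215], [437, 220], [431, 282], [388, 279]] [225.34994507 236.22608948] [225.5  236.25]
tri [[0.55902664 0.18201489 0.10431853]] [[0.55905028 0.18218285 0.10489614]]
0.103 [0.56098051 0.18132723 0.103     ] 
 [[-0.01283349  0.02539847]
 [ 0.01698113  0.01991209]
 [ 0.01313633 -0.02491704]
 [-0.01728396 -0.02039352]]
0.107 [0.56012267 0.18266564 0.107     ] 
 [[-0.0126437   0.02502287]
 [ 0.01673     0.01961762]
 [ 0.01294206 -0.02454856]
 [-0.01702836 -0.02009193]]
pads guess [[0.51521411 0.18633112 0.107     ]
 [0.60478937 0.17854156 0.107     ]]
```

```bash
python3 nudge.py '[[-0.0156,0.0182,0.03,1,0],[0,0,0.03,0,0],[0,0,0.03,0,0],[0,0,0.02,0,0],[0,0,0,0,0]]'
python3 nudge.py '[[0,0,0.004,0,0],[0,0,0.004,0,0],[0,0,0.002,0,0],[0,0,0.002,0,0]]'; python3 -c "
from h import *; go((.5152,.186,.108),-5)"
```

```text
time_s: 2.7
position: [0.5127, 0.1874, 0.1298]
tool_rot: [[0.087, 0.996, -0.006], [0.996, -0.087, -0.001], [-0.001, -0.006, -1.0]]
ft_force: [0.3, 0.4, 1.2]
grip_width: 0.0
gripper_force: 0.0
time_s: 3.1
position: [0.5142, 0.1877, 0.1208]
tool_rot: [[0.087, 0.996, 0.001], [0.996, -0.087, 0.0], [0.0, 0.001, -1.0]]
ft_force: [-0.2, -1.4, 0.2]
grip_width: 0.0002
gripper_force: 0.0
t 3.1 pos [0.5142 0.1877 0.1208] az_y -4.98 zdir [ 1.e-03  1.e-04 -1.e+00] tool delta [-0.0016  0.0011  0.0128] turn 0.02
```

```bash
python3 nudge.py '[[0,0,0.002,0,0],[0,0,0.002,0,0],[0,0,0.002,0,0],[0,0,0.002,0,0],[0,0,0,0,0]]'; python3 nudge.py '[[0,0,0.002,0,0],[0,0,0.001,0,0],[0,0,0.001,0,0],[0,0,0,0,0]]'
```

```text
time_s: 3.6
position: [0.5141, 0.1877, 0.1126]
tool_rot: [[0.087, 0.996, 0.001], [0.996, -0.087, 0.0], [0.0, 0.001, -1.0]]
ft_force: [-0.7, -0.2, 2.9]
grip_width: -0.0001
gripper_force: 1.5
time_s: 4.0
position: [0.5141, 0.1877, 0.1087]
tool_rot: [[0.087, 0.996, 0.001], [0.996, -0.087, 0.0], [0.0, 0.001, -1.0]]
ft_force: [-1.0, 0.6, 4.0]
grip_width: -0.0001
gripper_force: 2.2
```

```bash
python3 nudge.py '[[0,0,0.001,0,0],[0,0,0.001,0,0],[0,0,0,0,0]]';python3 nudge.py '[[0,0,0.001,0,0],[0,0,0,0,0]]'
```

```text
time_s: 4.3
position: [0.5142, 0.1877, 0.1079]
tool_rot: [[0.087, 0.996, 0.002], [0.996, -0.087, 0.0], [0.0, 0.002, -1.0]]
ft_force: [-5.2, -0.9, 15.7]
grip_width: -0.0001
gripper_force: 8.2
time_s: 4.5
position: [0.5142, 0.1877, 0.1079]
tool_rot: [[0.087, 0.996, 0.002], [0.996, -0.087, 0.0], [0.0, 0.002, -1.0]]
ft_force: [-7.8, -2.1, 24.2]
grip_width: -0.0003
gripper_force: 12.3
```

```bash
python3 nudge.py '[[0,0,-0.02,0,0],[0,0,-0.04,0,0],[0,0,-0.04,0,0],[0,0,-0.035,0,0],[0,0,0,0,0.03],[0,0,0,0,0.03]]'
python3 - <<'E'
import pickle; from h import *; from rig import env, imaging, observe
w=imaging.get_image("wrist"); T=imaging.get_image("top"); S=imaging.get_image("scene"); pickle.dump((w,T,S),open("w2.pkl","wb"))
cv2.imwrite("pics/w2.png",np.vstack([w["pixels"][:,:,::-1][150:450],cv2.resize(S["pixels"][170:270,205:415,::-1],(640,300))]))
print(proj(w,[[.56,.182,.095]]))
E
```

```text
time_s: 5.1
position: [0.514, 0.1877, 0.2403]
tool_rot: [[0.087, 0.996, 0.001], [0.996, -0.087, 0.0], [0.0, 0.001, -1.0]]
ft_force: [0.1, -0.1, 0.0]
grip_width: 0.0284
gripper_force: 0.0
[[385.85876265 225.77781117]]
```

View pics/w2.png

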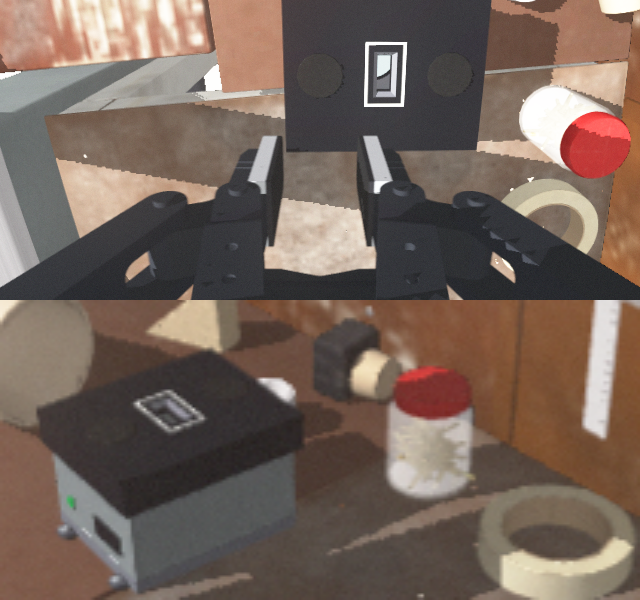

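The orange band is gone, so the cover is home. The frame sits at about (385,224) in the full wrist picture.

```bash
python3 - <<'E'
import pickle; from h import *
w,T,S=pickle.load(open("w2.pkl","rb"))
cw,qw=frame(w,(360,185,410,260),120); ct,qt=frame(T,(205,220,248,250),75)
print(cw,qw.tolist(),qt.tolist()); P=plane(w,qw,.095); print(P.mean(0),plane(w,cw,.095),P[:,:2]-P[:,:2].mean(0)); print("tri",tri(T,qt.mean(0),w,qw.mean(0)),tri(T,ct,w,cw))
print("top plane",plane(T,ct,.095))
E
python3 nudge.py '[[-0.045,-0.0034,0,0,0.03],[-0.045,-0.0034,0,0,0.03],[-0.045,-0.0034,0,0,0.03],[-0.045,-0.0034,0,0,0.03],[-0.045,-0.0034,0,0,0.03],[-0.045,-0.0034,0,6.5,0.03],[0,0,0,0,0.03],[0,0,0,0,0.03]]'
python3 - <<'E'
import pickle; from h import *; from rig import env, imaging, observe
w=imaging.get_image("wrist"); pickle.dump(w,open("w3.pkl","wb"))
cv2.imwrite("pics/w3.png",w["pixels"][:,:,::-1]); go((.476,-.15,.24),-11.5)
print(proj(w,[[.476,-.15,.155]]))
E
```

```text
[385. 224.] [[406, 192], [403, 256], [364, 256], [365, 192]] [[222, 232], [235, 233], [235, 241], [223, 240]]
[0.55913132 0.18286739 0.095     ] [[0.55946231 0.18331722 0.095     ]] [[ 0.01558218  0.0215571 ]
 [ 0.01205238 -0.02394329]
 [-0.01546949 -0.02150384]
 [-0.01216507  0.02389003]]
tri [[0.56014206 0.17997742 0.08237439]] [[0.56018018 0.18023773 0.08350596]]
top plane [[0.55796676 0.17807852 0.095     ]]
time_s: 6.05
position: [0.4699, -0.0801, 0.2394]
tool_rot: [[0.201, 0.98, -0.002], [0.98, -0.201, 0.001], [0.001, -0.002, -1.0]]
ft_force: [0.5, -0.6, -0.6]
grip_width: 0.0303
gripper_force: 0.0
t 6.1 pos [ 0.47   -0.0792  0.2396] az_y -11.47 zdir [-1.4e-03  9.0e-04 -1.0e+00] tool delta [-0.0682  0.0199 -0.0005] turn 0.03
[[352.92538739 358.19633659]]
```

View pics/w3.png

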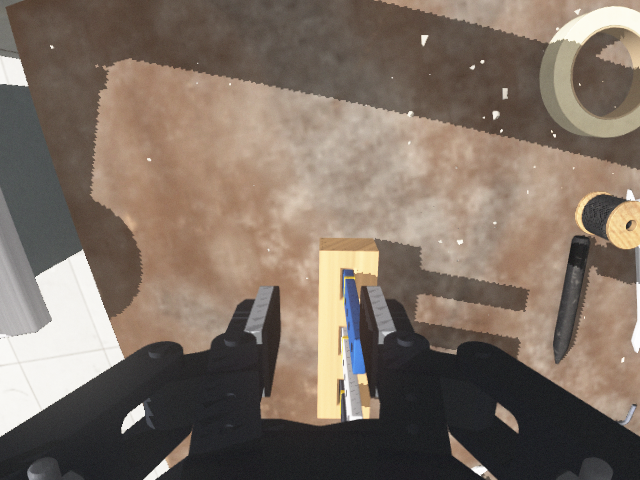

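The fingers straddle the stand line. The blue bar runs from (345,268) down to its top at about (358,373), and the stand edges are parallel to the image columns, so the yaw is right. I'll back off for a cleaner view of the bar's top.

```bash
python3 nudge.py '[[0.03,0.01,0,0,0.03],[0.03,0.01,0,0,0.03],[0,0,0,0,0.03],[0,0,0,0,0.03]]'
python3 - <<'E'
import pickle; from h import *; from rig import env, imaging, observe
w=imaging.get_image("wrist"); pickle.dump(w,open("w4.pkl","wb")); w3=pickle.load(open("w3.pkl","rb"))
pz=lambda im,u,v:cv2.resize(im["pixels"][v:v+150,u:u+100,::-1],(400,600),interpolation=cv2.INTER_NEAREST)
c=proj(w,[[.476,-.15,.155]])[0].astype(int); print(c); go((.476,-.15,.24),-11.5)
u,v=c[0]-50,c[1]-100; print(u,v)
cv2.imwrite("pics/w4.png",np.hstack([pz(w3,305,250),pz(w,u,v)]))
for im in(w3,w):
    p=im["pixels"].astype(int); q=contours((p[:,:,2]>p[:,:,0]+40)&(p[:,:,2]>60))[0]; print(cv2.boundingRect(q),quad(q).tolist())
E
```

```text
time_s: 6.5
position: [0.5017, -0.0232, 0.2399]
tool_rot: [[0.196, 0.981, -0.001], [0.981, -0.196, 0.0], [-0.0, -0.001, -1.0]]
ft_force: [0.7, -0.3, -0.3]
grip_width: 0.0297
gripper_force: 0.0
[318 440]
t 6.55 pos [ 0.5015 -0.0239  0.24  ] az_y -11.35 zdir [-9.e-04  1.e-04 -1.e+00] tool delta [-0.1287 -0.0002  0.    ] turn 0.15
268 340
(344, 279, 22, 95) [[345, 279], [352, 279], [363, 373], [352, 371]]
(319, 347, 12, 79) [[327, 347], [330, 423], [319, 425], [320, 347]]
```

View pics/w4.png

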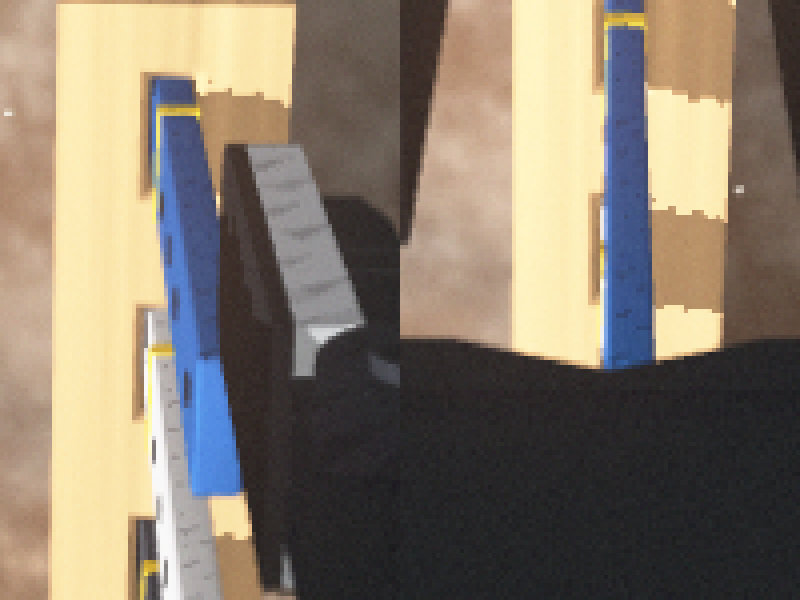

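I moved the wrong way: backing off pushes the bar under the gripper body. The left crop shows the blue bar's top face at about (355–366, 340–374) in the earlier frame. Moving over the bar brings it up to mid-image.

```bash
python3 nudge.py '[[-0.043,0,0,0,0.03],[-0.043,0,0,0,0.03],[-0.043,0,0,0,0.03],[0,0,0,0,0.03],[0,0,0,0,0.03]]'
python3 - <<'E'
import pickle; from h import *; from rig import env, imaging, observe
w=imaging.get_image("wrist"); pickle.dump(w,open("w5.pkl","wb"))
c=proj(w,[[.476,-.15,.155]])[0].astype(int); print(c); go((.476,-.15,.24),-11.5)
u,v=c[0]-66,c[1]-50; print(u,v)
cv2.imwrite("pics/w5.png",cv2.resize(w["pixels"][v:v+100,u:u+133,::-1],(798,600),interpolation=cv2.INTER_NEAREST))
p=w["pixels"].astype(int); q=contours((p[:,:,2]>p[:,:,0]+40)&(p[:,:,2]>60))[0]; print(cv2.boundingRect(q),quad(q).tolist())
E
```

```text
time_s: 7.05
position: [0.4755, -0.1519, 0.2402]
tool_rot: [[0.201, 0.98, -0.0], [0.98, -0.201, 0.0], [0.0, -0.0, -1.0]]
ft_force: [-0.2, 0.1, 0.3]
grip_width: 0.0302
gripper_force: 0.0
[319 246]
t 7.1 pos [ 0.4757 -0.1511  0.2403] az_y -11.53 zdir [-2.e-04  3.e-04 -1.e+00] tool delta [0.0011 0.     0.0003] turn -0.03
253 196
(319, 194, 15, 72) [[327, 194], [332, 265], [320, 265], [320, 196]]
```

View pics/w5.png

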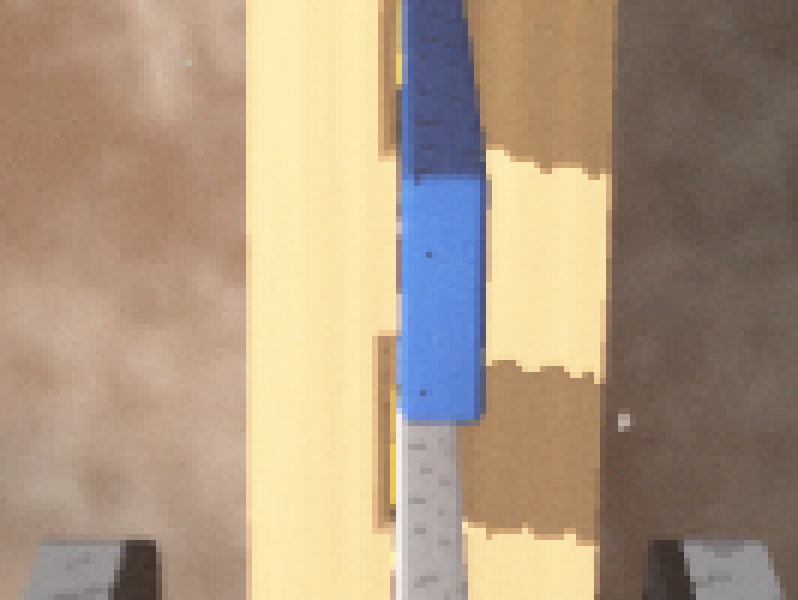

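The crop shows the bright blue top face of the bar at u 320–334 and v 226–266 (centre about 327,246), between the open fingers. I'll triangulate its right corners with the earlier wrist view.

```bash
python3 - <<'E'
import pickle; from h import *
a=pickle.load(open("w3.pkl","rb")); b=pickle.load(open("w5.pkl","rb"))
print(tri(a,[[360.2,339.2],[365.7,373.2]],b,[[333.7,225.7],[333.7,265.8]]))
P=plane(b,[[320.2,226],[333.7,225.7],[333.7,265.8],[319.8,265.6]],.155); print(P,P.mean(0)); go(list(P.mean(0)[:2])+[.128],-11.5)
E
```

```text
[[ 0.48415191 -0.1415141   0.14930915]
 [ 0.48163069 -0.16320995  0.15305536]]
[[ 0.47884852 -0.13869344  0.155     ]
 [ 0.48601602 -0.1399926   0.155     ]
 [ 0.48162076 -0.16251504  0.155     ]
 [ 0.47409285 -0.1608481   0.155     ]] [ 0.48014454 -0.1505123   0.155     ]
t 7.1 pos [ 0.4757 -0.1511  0.2403] az_y -11.53 zdir [-2.e-04  3.e-04 -1.e+00] tool delta [0.0014 0.0042 0.1123] turn -0.03
```

```bash
python3 nudge.py '[[0.0014,0.0042,0.03,0,0.03],[0,0,0.04,0,0.03],[0,0,0.03,0,0.03],[0,0,0.012,0,0.03],[0,0,0,0,0.03]]'; python3 nudge.py '[[0,0,0,0,0],[0,0,0,0,0],[0,0,0,0,0],[0,0,0,0,0],[0,0,0,0,0]]' 60
```

```text
time_s: 7.6
position: [0.4799, -0.1491, 0.1269]
tool_rot: [[0.197, 0.98, -0.003], [0.98, -0.197, 0.002], [0.001, -0.003, -1.0]]
ft_force: [1.0, 0.2, 0.8]
grip_width: 0.0299
gripper_force: 0.0
time_s: 8.1
position: [0.4808, -0.1506, 0.1294]
tool_rot: [[0.199, 0.98, 0.002], [0.98, -0.199, -0.0], [-0.0, 0.002, -1.0]]
ft_force: [-0.5, 1.8, 6.9]
grip_width: 0.0075
gripper_force: 59.2
```

```bash
python3 nudge.py '[[0,0,-0.01,0,0],[0,0,-0.015,0,0],[0,0,-0.02,0,0],[0,0,-0.03,0,0],[0,0,-0.03,0,0],[0,0,-0.03,0,0],[0,0,0,0,0],[0,0,0,0,0]]'; python3 -c "
from h import *; go((.5597,.1827,.264),-4.7)"
```

```text
time_s: 8.9
position: [0.4803, -0.1506, 0.2637]
tool_rot: [[0.199, 0.98, 0.001], [0.98, -0.199, -0.001], [-0.0, 0.001, -1.0]]
ft_force: [-0.9, 0.6, -1.4]
grip_width: 0.0075
gripper_force: 58.6
t 8.9 pos [ 0.4803 -0.1506  0.2637] az_y -11.49 zdir [ 8.e-04 -6.e-04 -1.e+00] tool delta [ 0.3424  0.0114 -0.0005] turn -6.79
```

```bash
python3 nudge.py '[[0.02,0.0007,0,0,0],[0.04,0.0013,0,0,0],[0.04,0.0013,0,0,0],[0.04,0.0013,0,0,0],[0.04,0.0013,0,0,0],[0.04,0.0013,0,0,0],[0.04,0.0013,0,0,0],[0.04,0.0014,0,0,0],[0.03,0.001,0,-3.4,0],[0.0124,0.0005,0,-3.4,0]]'; python3 nudge.py '[[0,0,0,0,0],[0,0,0,0,0],[0,0,0,0,0]]'
python3 - <<'E'
import pickle; from h import *; from rig import env, imaging, observe
w=imaging.get_image("wrist");T=imaging.get_image("top");S=imaging.get_image("scene"); pickle.dump((w,T,S),open("w6.pkl","wb"))
go((.5597,.1827,.264),-4.7); print(proj(w,[[.5597,.1827,.095]]),proj(S,[[.5597,.1827,.095]]))
cv2.imwrite("pics/w6.png",np.hstack([cv2.resize(w["pixels"][150:350,220:420,::-1],(400,400)),cv2.resize(S["pixels"][110:230,200:320,::-1],(400,400))]))
E
```

```text
time_s: 9.9
position: [0.5588, 0.1853, 0.2614]
tool_rot: [[0.077, 0.997, -0.003], [0.997, -0.077, 0.0], [-0.0, -0.003, -1.0]]
ft_force: [0.5, -0.7, -1.8]
grip_width: 0.0073
gripper_force: 58.6
time_s: 10.2
position: [0.5589, 0.1818, 0.2629]
tool_rot: [[0.084, 0.996, -0.001], [0.996, -0.084, -0.0], [-0.0, -0.001, -1.0]]
ft_force: [0.1, -0.3, -1.9]
grip_width: 0.0074
gripper_force: 58.5
t 10.35 pos [0.5591 0.182  0.2634] az_y -4.78 zdir [-0.e+00 -1.e-04 -1.e+00] tool delta [ 0.0007  0.0005 -0.0006] turn -0.08
[[320.01529202 214.68929969]] [[261.10823951 206.69562701]]
```

View pics/w6.png

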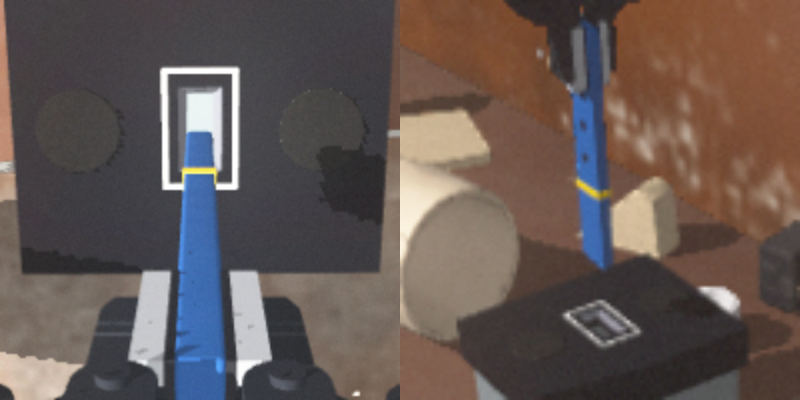

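The wrist view shows the whole frame, centred at about (320,214). The bar's lower edge is at about (319.5,216) and in line with the slot in x. The scene view shows the bar hanging upright above the slot. I'll compare tip and slot numerically.

```bash
python3 - <<'E'
import pickle; from h import *; from rig import env, imaging, observe
w,T,S=pickle.load(open("w6.pkl","rb"))
p=w["pixels"].astype(int); m=np.zeros((480,640),bool); m[175:255,290:350]=1
cs=contours((p.min(2)>140)&m); q=quad(np.vstack([c for c in cs if cv2.contourArea(c)>3])); print("frame",q.tolist(),"slot",plane(w,q,.095).mean(0))
P=plane(w,q,.095); e=P[:,:2]-P[:,:2].mean(0); print(e)
b=(p[:,:,2]>p[:,:,0]+40)&(p[:,:,2]>60); b[:,:300]=0;b[:,345:]=0
r=b[212:330].nonzero(); 
for v in (218,222,226,229,240,260,280,300): x=b[v].nonzero()[0]; print(v,x.min(),x.max()+1,end="; ")
v0=b.any(1).nonzero()[0].min(); yy=(p[:,:,0]>p[:,:,2]+80)&(p[:,:,1]>120); yy[:,:305]=0; yy[:,335:]=0; yl=yy.nonzero()[0]; print("\ntip row",v0,"yellow rows",yl[yl<260].min(),yl[yl<260].max())
x=b[v0+2].nonzero()[0]; mid=(x.min()+x.max()+1)/2
print("tip +y face at z=.139",plane(w,[[mid,v0]],.139)); print("line centre +y face at .189",plane(w,[[mid,(yl[yl<260].min()+yl[yl<260].max()+1)/2]],.189))
# vertical position from face known at bar_y+.012
sb=(lambda p:(p[:,:,2]>p[:,:,0]+40)&(p[:,:,2]>60))(S["pixels"].astype(int)); c=[k for k in contours(sb) if cv2.boundingRect(k)[0]<300][0:3]
print([ (cv2.boundingRect(k),k[k[:,0,1].argmax(),0].tolist()) for k in c])
print("scene pred tip corners (+-x,+-y)",proj(S,[[.559+sx*.004+sy*.001,.182+sy*.012,.139] for sx in(-1,1) for sy in(-1,1)]).round(1).tolist())
E
```

```text
frame [[338, 183], [338, 244], [301, 244], [300, 184]] slot [0.55915994 0.18301756 0.095     ]
[[ 0.01550147  0.02208855]
 [ 0.0121879  -0.02403964]
 [-0.01564541 -0.02170923]
 [-0.01204396  0.02366032]]
218 313 326; 222 313 326; 226 312 327; 229 312 327; 240 312 327; 260 310 329; 280 309 330; 300 309 331; 
tip row 215 yellow rows 40 241
tip +y face at z=.139 [[0.56012812 0.19254394 0.139     ]]
line centre +y face at .189 [[0.56414022 0.24068961 0.189     ]]
[((251, 116, 11, 51), [258, 166]), ((254, 167, 9, 24), [260, 190])]
scene pred tip corners (+-x,+-y) [[261.2, 191.3], [254.9, 186.5], [264.4, 189.9], [258.1, 185.2]]
```

```bash
python3 nudge.py '[[0.0015,0.0003,0.01,0,0],[0,0,0.015,0,0],[0,0,0.01,0,0],[0,0,0.005,0,0],[0,0,0,0,0],[0,0,0,0,0]]'; python3 nudge.py '[[0,0,0.003,0,0],[0,0,0.003,0,0],[0,0,0.002,0,0],[0,0,0.002,0,0],[0,0,0,0,0]]'
```

```text
time_s: 10.95
position: [0.5597, 0.1843, 0.2237]
tool_rot: [[0.082, 0.997, 0.001], [0.997, -0.082, 0.0], [0.0, 0.001, -1.0]]
ft_force: [-0.1, -1.4, -1.6]
grip_width: 0.0073
gripper_force: 58.5
time_s: 11.45
position: [0.5594, 0.1843, 0.213]
tool_rot: [[0.082, 0.997, -0.001], [0.997, -0.082, -0.0], [-0.0, -0.001, -1.0]]
ft_force: [-0.1, 0.1, -2.4]
grip_width: 0.0077
gripper_force: 58.5
```

```bash
python3 nudge.py '[[0,0,0.003,0,0],[0,0,0.003,0,0],[0,0,0.004,0,0],[0,0,0,0,0]]'; python3 nudge.py '[[0,0,0.006,0,0],[0,0,0.006,0,0],[0,0,0.006,0,0],[0,0,0.005,0,0],[0,0,0.004,0,0],[0,0,0,0,0],[0,0,0,0,0]]'
```

```text
time_s: 11.85
position: [0.5593, 0.1843, 0.2026]
tool_rot: [[0.082, 0.997, -0.001], [0.997, -0.082, -0.0], [-0.0, -0.001, -1.0]]
ft_force: [-0.0, 0.4, -2.0]
grip_width: 0.0074
gripper_force: 58.5
time_s: 12.55
position: [0.5596, 0.1843, 0.1764]
tool_rot: [[0.082, 0.997, 0.0], [0.997, -0.082, 0.0], [0.0, 0.0, -1.0]]
ft_force: [0.2, -0.4, -1.4]
grip_width: 0.0076
gripper_force: 58.5
```

```bash
python3 - <<'E'
import pickle; from h import *; from rig import env, imaging, observe
w=imaging.get_image("wrist");S=imaging.get_image("scene"); o=observe(); print(o["position"],o["ft_force"])
cv2.imwrite("pics/w7.png",np.hstack([cv2.resize(w["pixels"][150:350,220:420,::-1],(400,400)),cv2.resize(S["pixels"][130:230,210:310,::-1],(400,400))]))
p=S["pixels"].astype(int); yy=(p[:,:,0]>p[:,:,2]+50)&(p[:,:,1]>p[:,:,2]+40)&(p[:,:,1]>100); yy[:,:240]=0;yy[:,285:]=0;yy[:185]=0;yy[225:]=0
v,u=yy.nonzero(); print("yellow",np.c_[u,v].tolist()[:40])
print("pred line corners if z=.095:",proj(S,[[.5594+sx*.004+sy*.001,.183+sy*.012,.095] for sx in(-1,1) for sy in(-1,1)]).round(1).tolist())
E
```

```text
[0.55967422 0.18432124 0.17659947] [-0.36119152  0.33484558 -1.96716888]
yellow [[255, 202], [256, 202], [257, 202], [256, 203], [257, 203], [258, 203], [258, 204], [259, 204], [259, 205], [260, 205], [264, 205], [260, 206], [261, 206], [262, 206], [263, 206]]
pred line corners if z=.095: [[262.4, 209.9], [256.3, 204.9], [265.6, 208.5], [259.4, 203.6]]
```

View pics/w7.png

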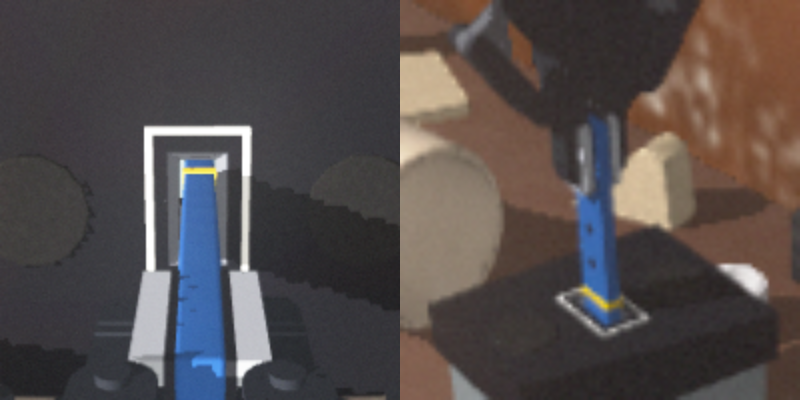

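The bar is in the slot without contact force. Its yellow line is about 3–4 pixels (about 7 mm) above the cover in the scene view, which agrees with the TCP height.

```bash
python3 nudge.py '[[0,0,0.003,0,0],[0,0,0.003,0,0],[0,0,0.001,0,0],[0,0,0,0,0],[0,0,0,0,0],[0,0,0,0,0],[0,0,0,0,0],[0,0,0,0,0]]'
python3 - <<'E'
from h import *; from rig import env, imaging, observe
S=imaging.get_image("scene"); p=S["pixels"].astype(int); yy=(p[:,:,0]>p[:,:,2]+50)&(p[:,:,1]>p[:,:,2]+40)&(p[:,:,1]>100); yy[:,:240]=0;yy[:,285:]=0;yy[:185]=0;yy[225:]=0
v,u=yy.nonzero(); print(np.c_[u,v].tolist()); w=imaging.get_image("wrist")["pixels"].astype(int)
y=(w[:,:,0]>w[:,:,2]+80)&(w[:,:,1]>120); y[:,:300]=0; y[:,340:]=0; v,u=y[200:280].nonzero(); print("wrist yellow",len(v),v.min()+200 if len(v) else None,v.max()+200 if len(v) else None)
o=observe(); print(o["ft_force"],o["position"],o["qvel"].round(2))
E
```

```text
time_s: 13.45
position: [0.5596, 0.1843, 0.1694]
tool_rot: [[0.082, 0.997, 0.0], [0.997, -0.082, 0.0], [0.0, 0.0, -1.0]]
ft_force: [0.4, -0.2, -1.2]
grip_width: 0.0075
gripper_force: 58.5
[[256, 204], [255, 205], [256, 205], [257, 205], [256, 206], [257, 206], [258, 206], [257, 207], [258, 207], [259, 207], [259, 208], [260, 208], [261, 208], [264, 208], [265, 208], [260, 209], [261, 209], [262, 209], [263, 209], [264, 209], [262, 210]]
wrist yellow 58 234 241
[-0.6638524   0.16762989 -1.91215413] [0.55954702 0.18428373 0.16937958] [ 0.05  0.07 -0.    0.03  0.01 -0.06]
```

The line's pixels now match the prediction for cover level: corner (262,209–210) against (262.4,209.9). The measured force is just the bar's weight.

```bash
python3 -c "
from rig import env, imaging, observe
print(env.close_job())"
```

```text
the job is handed in; nothing more can be done
None
```

I pressed the cover fully home, then lowered the blue bar through the slot until its yellow line was level with the cover top, and handed the job in at about 13.6 s with the gripper still holding it, steady and free of contact force (no verdict was returned).

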